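# Pack the board holder's clamp set into its fitted case

## Robot

A 6-joint arm with a two-finger parallel gripper is mounted at the origin on the work surface. World frame = base frame: x ahead of the robot, y to its left, z up, the work surface at z = 0. Lengths are in m, angles in rad, forces in N, time in s.
With the tool pointing down it reaches from about 0.15 to 0.775 m from the base axis. Payload 6.1 kg.
Tool frame: the origin (TCP) lies midway between the tips of the shut fingers; the grasp point (between the pads) lies 19 mm behind it; z points along the fingers, y is the line along which they close (so a half turn about z gives the same grasp; the last joint's range is limited). The gripper opens to 85 mm and grips with 20 to 120 N. Pads are 22 mm wide; open, the fingers measure 114 mm over their backs; the gripper's body (76 mm by 85 mm) begins 54 mm behind the grasp point. The pads swing forward as they close: fully open they stand 13 mm farther back than shut.
Start: joints at [1.221, 0.126, -0.04, 1.405, 0, 1.571], TCP at [0.18, 0.493, 0.231] pointing down, gripper open.
Joint ranges: [-2.72, 2.72], [-0.95, 1.95], [-1.27, 1.35], [-1.78, 2.02], [-1.46, 1.47], [-3.14, 3.14]. Speed limits (rad/s): [2.39, 2.39, 3.01, 3.14, 3.14, 3.14].

## Interface

Orientations are given as a unit quaternion [x, y, z, w].
In Python, from bench import env, imaging gives the robot as it stands.
- The arm moves only by the tool send_rows, never from a script. Its argument "commands" is one flat list of numbers, 7 for each row, row after row: the turn, a rotation vector about the world's x, y, z in rad, then the shift along the world's x, y, z in mm, then the finger opening in mm, from 0 to 85.4. In form: [ax, ay, az, dx, dy, dz, jaw, ax, ay, az, dx, dy, dz, jaw, ...]. A call has 1 to 12 rows; each row is the pose to reach, as a shift and turn from the pose commanded when the call began; what a row does not reach only later rows make up. A row lasts 1/8 s, in which the tool goes at most 62.5 mm and 10.7 degrees, less where a joint would pass 70% of its speed; a pose out of reach is approached as far as the arm can. A call with a gripper value outside its range is refused whole. The fingers move at their own pace and stop on an object; "squeeze" is the grip in N (left out, the last holds). Time passes only in rows, so rows that repeat a pose let the fingers close. It gives the time, the measured TCP pose, the force, the opening and the grip force at its end, in the units of the state.
- env.get_state(): the state, without advancing time (a new reading comes with each control period).
- imaging.grab_frame(name): name is "side" or "top" or "wrist"; returns (picture, depth): 400x640x3 uint8, red, green, blue; 400x640 float32, m along the optical axis (not along the pixel's ray), 0 where there is no reading.
- imaging.get_calibration(name): a dict with "intrinsics" (3x3 intrinsics, pixels), "R" (3x3) and "t" (3): a world point X has camera coordinates R X + t. Camera axes: x right, y down, z forward; pixel columns grow to the right and rows downward; lengths in m; the calibration is good to about 2 mm. A picture is of the moment at which its call begins: read the wrist's pose just before it. get_calibration takes no time and is no camera call; for the wrist camera it gives the pose at the moment of the call.
- env.job_done(): hands the job in; it is judged then, once.
Trained networks look in the newest picture that a camera, given by its name, has taken for a name from the list of things; names that differ only in an ending like _2 or _b are one class to them, and where a whole thing is asked for, a point or a joint stands for the part that bears it (a point fixed in the world has none). Each returns a list of dicts, best first, with "score" (0 to 1); they miss things now and then, are a little off and sometimes report something else, mostly with a low value. They report only what shows in the picture. A call takes as long as a camera call. They do not tell look-alikes from the thing itself.
- imaging.boxes_of(camera, label): "bbox" ([left, top, width, height] in pixels, round what is visible of it).
The state is a dict: "clock": time; "joint_positions": joint angles; "joint_velocities": joint speeds; "effort": joint torques, N m; "tcp_pos": TCP position; "tool_rot": TCP orientation; "wrist_force": force on the tool from outside, world axes, zero at the start; "wrist_torque": the same for the moment, N m; "grip_width": opening from 0.0 (shut) to 1.0 (fully open); "grasp_force": force on a finger pad.
Only numpy, scipy, OpenCV 4.12 (cv2) and the standard library are available. Lean on these libraries where they do the work, as an engineer would, in place of code of your own. Each camera call takes 0.05 s, during which the arm holds its last target. There are 200 camera calls.

## Task

Pack the three bare-aluminium clamp parts (elbow, stepped block, hooked block) fully home into the open grey case: the elbow's foot goes flat on the floor in front of the rib, the stepped block stands on that foot between the elbow's upright and the case's front wall, and the hooked block goes in behind the rib with its arm over the other two, so no other order fits. The elbow stands with its back against the holder's fence, where it can be taken only by its two ends: first stand it on the bench well clear of the fence, let it go, and take it again by the flat faces of its upright, since the case leaves no room for fingers at its ends. Lower the parts in rather than dropping them, leave them released and at rest, and leave the other things on the bench where they are.

Things in the scene. Friction and masses are not known exactly. Their poses are not given: they have to be found in the camera images.
- case: Open grey case fixed to the bench, outside 122 (x) x 61 (y) x 63 mm high, walls and floor 5 mm; inside 112 x 51 x 58 deep. A rib 4 mm thick, 10 high crosses its floor 52 to 56 mm behind the inside of the front wall (-x end, facing roughly the robot): front bay 52 mm, rear bay 56 mm. Origin: centre of the underside; x along its length to the rear, z up.
- case_in (a point): Centre of the case's inner floor (5 mm above the bench), axes as the case's. All packed, with their x axes along the case's x: elbow origin at about x = -30 mm, z = 0; stepped block origin at x = -36 (-40 to -32), z = 8 (on the elbow's foot); hooked block origin at x = +28, z = 0; all at y = 0. Clearances are 1.5 to 2 mm on each side.
- elbow: L-shaped aluminium bracket, 47 mm wide (its y), 0.11 kg. Foot 49 mm long (x -24.5 to +24.5) and 8 mm thick; upright at its rear end, 12 mm thick (x +12.5 to +24.5), top 46 mm above the underside. Origin: centre of the foot's underside, x from toe to upright, z up. Starts standing on its foot with its back within about 2 mm of the fence, toe away from the fence.
- step: Stepped aluminium block, 47 mm wide (y), 32 long (x -16 to +16), 0.23 kg: front post 14 mm thick (x -16 to -2), 76 high; rear step 18 mm long (x -2 to +16), 38 high. Origin: centre of the underside, z up. Stands on the bench right of the case, in either of two places. Packed, its post rises 26 mm above the case's rim.
- hook: Hooked aluminium block (upside-down L), 47 mm wide (y), 0.45 kg: body x -26.5 to +26.5, 58 mm high; arm 10 mm thick (z 48 to 58) reaches forward to x = -58.5; grip lug 18 (x) x 40 (y) mm on top at x = -4, z 58 to 84. Origin: centre of the body's underside, z up. Stands on the bench right of the case, in either of two places. Packed, its top is level with the rim, the lug above it.
- fence: Black jaw fence of a board holder, fixed to the bench: upright plate 12 mm thick, 46 wide, 50 high, with a base behind it (to x = 82 mm, at most 20 mm high, 130 mm wide at the rear; a clamp knob reaches z = 49 mm). Origin: on the bench, at the middle of the plate's front face; x points into the plate, away from the elbow. The bench in front of it, for 130 mm, is free for setting the elbow down.
- spool: Solder spool, 54 mm diameter, 36 high, standing; bystander. Origin: centre of its underside.
- flux: White-capped bottle, 36 mm diameter, 85 high, standing; bystander. Origin: centre of its underside.
- driver: Screwdriver lying on the bench, 150 mm long, along its x; bystander.
- brush: Brush lying on the bench, 150 mm long, along its x; bystander.
- caselid: The case's loose flat lid, 126 x 64 x 10 mm, lying on the bench; bystander, not needed. Origin: centre of its underside.
There are look-alikes about, which are no part of the job. Leave any blue or brown look-alike of the elbow alone.

How it is judged:
By the outcome, as a careful person would: the job done as asked, in the order asked, and still so for the second after the job is handed in, with the robot touching nothing.
It also fails if it takes over 72 s, if anything falls off the work surface, if the arm or the gripper's body presses on something with over 40 N, if the wrist force passes 120 N, or if a joint passes its speed limit or range.

## Working session

There is one attempt and no reset: what is moved stays moved. The work goes in short steps, Python scripts to look and compute and a tool call to move; the robot and the scene stay as the last step left them, time stands still between calls to the robot, and variables do not carry over. Pictures are saved under pics/ and viewed, at most 10 in all, crops included, and the job is handed in when it is done.

Besides the shell and the picture viewer there is one more tool, called in YAML: its name, and indented under it one key for each argument. send_rows: Moves the arm, as the interface text tells. Its arguments: {"type":"object","properties":{"commands":{"type":"array","items":{"type":"number"}},"squeeze":{"type":"number"}},"required":["commands"]}

```bash
ls; mkdir -p pics; cat > h.py <<'E'
from bench import env, imaging
import numpy as np, cv2
def grab(n):
    c=imaging.get_calibration(n); p,d=imaging.grab_frame(n); return p,d,c
def cloud(d,c):
    K=np.array(c["intrinsics"]);R=np.array(c["R"]);t=np.array(c["t"])
    v,u=np.mgrid[:d.shape[0],:d.shape[1]]
    P=np.stack([(u-K[0,2])/K[0,0]*d,(v-K[1,2])/K[1,1]*d,d],-1)
    W=(P-t)@R; W[d==0]=np.nan; return W
def save(n,p,scale=1):
    if scale!=1:p=cv2.resize(p,None,fx=scale,fy=scale,interpolation=cv2.INTER_CUBIC)
    cv2.imwrite("pics/"+n,p[...,::-1])
E
python3 - <<'E'
from h import *
np.set_printoptions(precision=3,suppress=True)
for n in("top","side"):
    p,d,c=grab(n); save(n+"0.png",p); W=cloud(d,c); np.savez(n+"0.npz",p=p,W=W)
    for l in("elbow","case","step","hook","fence","spool","flux","driver","brush","caselid"):
        for b in imaging.boxes_of(n,l)[:4]:
            x,y,w,h=[int(v) for v in b["bbox"]]
            print(n,l,round(b["score"],2),(x,y,w,h),W[min(y+h//2,399),min(x+w//2,639)])
print(env.get_state())
E
```

```text
pics
top elbow 0.81 (194, 206, 24, 23) [0.522 0.372 0.01 ]
top elbow 0.74 (134, 205, 24, 21) [0.53  0.541 0.008]
top elbow 0.73 (263, 183, 20, 24) [0.582 0.184 0.009]
top elbow 0.66 (226, 193, 22, 13) [0.572 0.286 0.008]
top case 0.27 (391, 126, 16, 19) [ 0.74  -0.171  0.063]
top step 0.68 (413, 222, 25, 11) [ 0.484 -0.228  0.075]
top hook 0.94 (414, 173, 30, 33) [ 0.589 -0.249  0.057]
top fence 0.92 (211, 158, 43, 35) [0.635 0.293 0.048]
top spool 0.64 (347, 136, 20, 17) [ 0.722 -0.057  0.037]
top flux 0.61 (395, 127, 11, 18) [ 0.737 -0.174  0.062]
top driver 0.69 (313, 240, 16, 55) [0.38  0.05  0.024]
top brush 0.79 (469, 220, 28, 51) [ 0.434 -0.402  0.026]
top caselid 0.94 (133, 250, 47, 48) [0.366 0.507 0.007]
top caselid 0.39 (347, 135, 20, 19) [ 0.722 -0.057  0.037]
side elbow 0.83 (273, 180, 24, 17) [0.482 0.167 0.024]
side elbow 0.79 (280, 143, 16, 16) [0.518 0.386 0.013]
side elbow 0.72 (278, 120, 14, 16) [0.526 0.544 0.011]
side elbow 0.67 (308, 171, 22, 22) [0.593 0.193 0.012]
side case 0.93 (292, 194, 42, 27) [0.545 0.015 0.063]
side step 0.63 (297, 264, 21, 34) [ 0.485 -
[... 249 characters left out ...]
7 (393, 241, 18, 28) [ 0.741 -0.196  0.048]
side driver 0.73 (226, 214, 50, 12) [0.368 0.039 0.022]
side brush 0.58 (256, 338, 63, 39) [ 0.416 -0.42   0.017]
side caselid 0.61 (222, 130, 36, 20) [0.357 0.489 0.013]
{'clock': 1.1, 'joint_positions': array([ 1.221,  0.126, -0.04 ,  1.405, -0.   ,  1.571]), 'joint_velocities': array([ 0.   , -0.   ,  0.002,  0.001, -0.   , -0.001]), 'effort': array([ -0.001, -43.572,  35.31 ,   0.001,   0.   ,   0.   ]), 'tcp_pos': array([0.18 , 0.493, 0.231]), 'tool_rot': array([ 0.174,  0.985, -0.   , -0.   ]), 'wrist_force': array([-0.413,  0.406,  0.781]), 'wrist_torque': array([-0.041,  0.024,  0.027]), 'grasp_force': 0.0, 'grip_width': 1.0043206390852224}
```

```bash
python3 - <<'E'
from h import *
a=np.load("top0.npz")["p"]; b=np.load("side0.npz")["p"]
A=cv2.resize(a[110:310,120:520],None,fx=2,fy=2,interpolation=cv2.INTER_CUBIC)
B=cv2.resize(b[105:205,220:380],(320,200),interpolation=cv2.INTER_CUBIC)
B=np.hstack([B,cv2.resize(b[180:310,260:420],(246,200)),np.zeros((200,234,3),np.uint8)])
save("ov.png",np.vstack([A,B]))
E
```

```text
(no output)
```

View pics/ov.png

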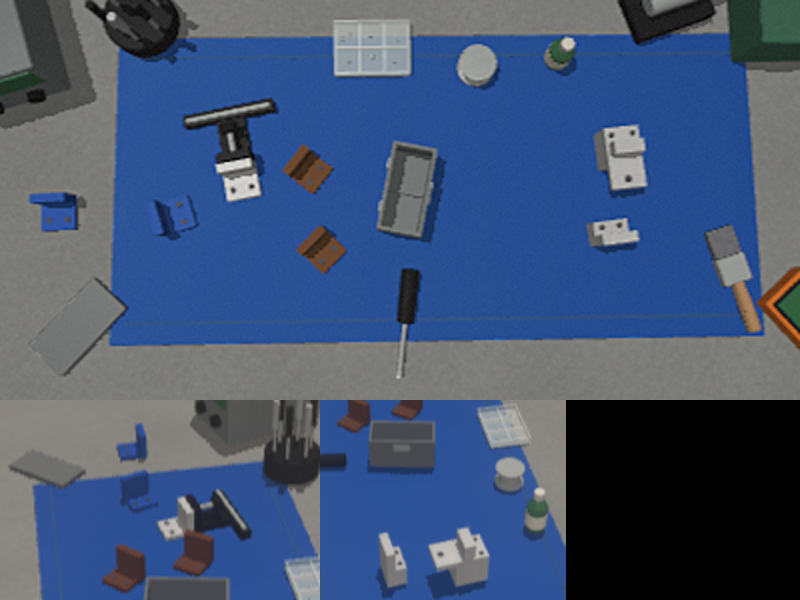

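The picture (crop = (pixel−(120,110))×2) shows these things that could be taken for the elbow:
- Bare aluminium at the fence, crop (238,178), top pixel (239,199).
- Blue at crop (175,213) and (55,212).
- Brown at crop (308,168) and (320,248).

I choose the bare aluminium one, since it stands at the fence. The case is at (408,190), the step block at (613,233) and the hook at (622,157).

```bash
cat >> h.py <<'E'
def rect(W,lo,hi,zlo,zhi,mask=None):
    m=(W[...,0]>lo[0])&(W[...,0]<hi[0])&(W[...,1]>lo[1])&(W[...,1]<hi[1])&(W[...,2]>zlo)&(W[...,2]<zhi)
    if mask is not None:m&=mask
    q=W[m][:,:2].astype(np.float32)
    if len(q)<5:return None
    r=cv2.minAreaRect(q*1000); return len(q),np.round(r[0],1),np.round(r[1],1),round(r[2],1),round(float(np.median(W[m][:,2])),4)
E
python3 - <<'E'
from h import *
for n in("top","side"):
    W=np.load(n+"0.npz")["W"]
    R=lambda *a:rect(W,*a)
    print(n,"case rim",R((.45,-.08),(.65,.09),.055,.07))
    print("fence",R((.56,.22),(.63,.34),.04,.056), "foot",R((.50,.24),(.6,.34),.005,.014))
    print("step post",R((.42,-.32),(.53,-.16),.068,.082),"step",R((.42,-.32),(.53,-.16),.034,.042))
    print("hook top",R((.53,-.34),(.68,-.18),.052,.063),"lug",R((.53,-.34),(.68,-.18),.078,.09))
    print("spool",R((.66,-.12),(.78,0),.03,.04),"flux",R((.68,-.24),(.80,-.12),.05,.09))
E
```

```text
top case rim (265, array([551.4,  43.6]), array([ 65.5, 122.1]), 78.7, 0.0631)
fence (165, array([600.2, 283.2]), array([39.1, 47.2]), 10.4, 0.0475) foot (234, array([548.5, 290.5]), array([90.1, 94.2]), 89.4, 0.0079)
step post (98, array([ 480.7, -239. ]), array([13.8, 47.7]), 6.9, 0.0765) step (114, array([ 490.2, -238.1]), array([30.7, 47.3]), 7.5, 0.0387)
hook top (428, array([ 591.3, -255.9]), array([85.1, 48.2]), 6.4, 0.0583) lug (105, array([ 603.5, -255. ]), array([17.9, 39.7]), 5.9, 0.0844)
spool (264, array([732.6, -59.9]), array([51.5, 50.5]), 87.7, 0.0361) flux (125, array([ 742.5, -174.7]), array([33.9, 25.8]), 45.8, 0.0618)
side case rim (357, array([549.2,  41.7]), array([ 70.2, 123. ]), 80.4, 0.062)
fence (97, array([592.3, 276.8]), array([49.5, 51.2]), 61.2, 0.048) foot (149, array([542. , 292.7]), array([ 89.6, 105.7]), 15.7, 0.0088)
step post (111, array([ 479.1, -241.9]), array([14.2, 50.2]), 7.5, 0.0765) step (100, array([ 487.6, -239.6]), array([32.4, 50.2]), 8.1, 0.0388)
hook top (480, array([ 589.9, -258.8]), array([86. , 50.5]), 5.3, 0.0587) lug (118, array([ 601.4, -256. ]), array([20.1, 43.7]), 5.3, 0.0851)
spool (190, array([729.6, -61.7]), array([52.2, 50. ]), 74.5, 0.037) flux (156, array([ 741.4, -184.2]), array([31.1, 25.4]), 10.4, 0.064)
```

send_rows:
  commands: [0, 0, 0.52, 340, -203, 30, 85, 0, 0, 0.52, 340, -203, 30, 85, 0, 0, 0.52, 340, -203, 30, 85, 0, 0, 0.52, 340, -203, 30, 85, 0, 0, 0.52, 340, -203, 30, 85, 0, 0, 0.52, 340, -203, 30, 85, 0, 0, 0.52, 340, -203, 30, 85, 0, 0, 0.52, 340, -203, 30, 85, 0, 0, 0.52, 340, -203, 30, 85]

```text
clock: 2.22
tcp_pos: [0.5196, 0.2902, 0.261]
tool_rot: [-0.085, 0.996, 0.0, -0.0]
wrist_force: [0.2, 0.0, -0.3]
grip_width: 0.994
grasp_force: 0.0
```

```bash
python3 - <<'E'
from h import *
s=env.get_state();print(s["clock"],s["tcp_pos"],s["tool_rot"],s["wrist_force"])
p,d,c=grab("wrist"); W=cloud(d,c);save("w1.png",p); np.savez("w1.npz",p=p,W=W)
print(imaging.boxes_of("wrist","elbow"),imaging.boxes_of("wrist","fence"))
print("cam",-np.array(c["R"]).T@c["t"])
print("top",rect(W,(.5,.2),(.64,.36),.038,.056))
E
```

```text
2.225 [0.51962373 0.29024142 0.26104265] [-8.48341597e-02  9.96395020e-01  2.28802232e-05 -3.58942349e-04] [ 0.1989463   0.01773223 -0.31040279]
[{'bbox': [285.8, 178.8, 35.0, 50.0], 'score': 0.86}, {'bbox': [362.4, 153.1, 48.6, 48.1], 'score': 0.75}, {'bbox': [481.7, 179.6, 54.6, 50.8], 'score': 0.75}, {'bbox': [207.0, 168.6, 51.2, 63.3], 'score': 0.59}, {'bbox': [196.1, 76.7, 51.5, 58.1], 'score': 0.58}] [{'bbox': [256.5, 222.4, 94.5, 51.6], 'score': 0.66}]
cam [0.4427568  0.27632034 0.40415295]
top (1261, array([606.6, 251.7]), array([105.9,  63.8]), 87.3, 0.0467)
```

View pics/w1.png

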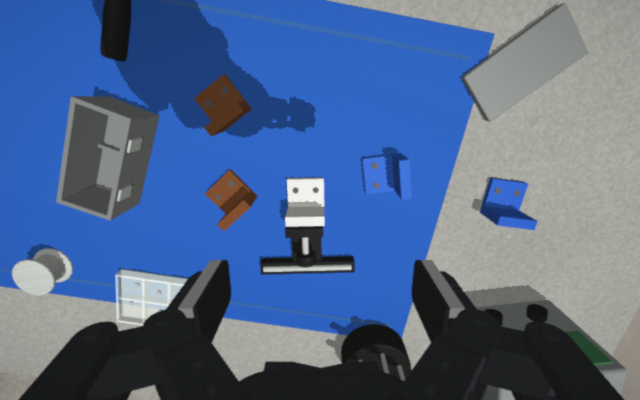

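The wrist view shows the bare elbow at (305,203) in front of the black fence. The blue look-alikes are at (385,175) and (508,205), the brown ones at (222,103) and (230,197).

```bash
python3 - <<'E'
from h import *
z=np.load("w1.npz");p,W=z["p"],z["W"]
wh=p.min(-1)>110
reg=((.5,.24),(.64,.34))
print("upright top",rect(W,*reg,.042,.0495,wh)); print("foot",rect(W,*reg,.0055,.0105,wh)); print("all",rect(W,*reg,.0055,.0495,wh))
print("fence top black",rect(W,(.55,.24),(.64,.34),.046,.055,~wh))
T=np.load("top0.npz");wt=T["p"].min(-1)>110
print("TOP upr",rect(T["W"],*reg,.040,.0525,wt),"foot",rect(T["W"],*reg,.0055,.0105,wt),"fence",rect(T["W"],*reg,.046,.055,~wt))
print("wrist case",rect(W,(.45,-.04),(.65,.1),.055,.068))
save("crop1.png",p[160:290,240:420],4)
E
```

```text
upright top (418, array([596.1, 281.9]), array([30.3, 46.3]), 10.5, 0.0463)
foot (1006, array([563.4, 276. ]), array([38.1, 47. ]), 11.4, 0.0085)
all (1846, array([592.3, 281.1]), array([97.3, 46.8]), 9.9, 0.0096)
fence top black (449, array([617.6, 284.8]), array([47.4, 45.1]), 9.8, 0.05)
TOP upr (81, array([597.8, 277.7]), array([41.5, 54.4]), 71.1, 0.0461) foot (134, array([562.5, 276.8]), array([35.7, 46.1]), 10.2, 0.008) fence (84, array([613.3, 282. ]), array([42.7, 48.5]), 83.1, 0.0495)
wrist case (2809, array([551.7,  43.5]), array([ 65.2, 123.8]), 78.5, 0.0627)
```

View pics/crop1.png

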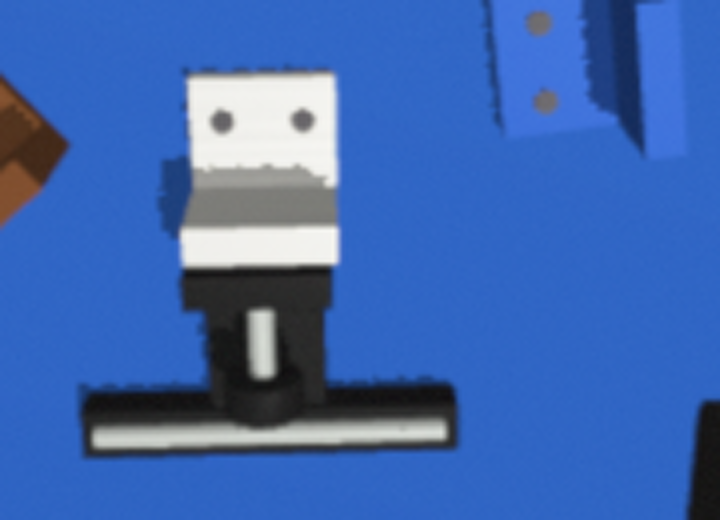

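The crop confirms the bare-aluminium elbow, foot towards the robot, with its upright top edge at crop (260,247) against the black plate. I'll grasp it by its ends.

send_rows:
  commands: [0, 0, 0.012, 60, -11, -60, 66, 0, 0, 0.012, 60, -11, -110, 66, 0, 0, 0.012, 60, -11, -160, 66, 0, 0, 0.012, 60, -11, -190, 66, 0, 0, 0.012, 60, -11, -220, 66, 0, 0, 0.012, 60, -11, -240, 66, 0, 0, 0.012, 60, -11, -251, 66, 0, 0, 0.012, 60, -11, -251, 66]
  squeeze: 25

```text
clock: 3.38
tcp_pos: [0.5791, 0.2796, 0.01]
tool_rot: [-0.091, 0.996, -0.0, -0.0]
wrist_force: [0.1, 0.1, 0.2]
grip_width: 0.77
grasp_force: 0.0
```

send_rows:
  commands: [0, 0, 0, 0, 0, 0, 50, 0, 0, 0, 0, 0, 0, 40, 0, 0, 0, 0, 0, 0, 40, 0, 0, 0, 0, 0, 0, 40]
  squeeze: 25

```text
clock: 3.88
tcp_pos: [0.5807, 0.2797, 0.0116]
tool_rot: [-0.091, 0.996, 0.001, 0.001]
wrist_force: [-0.4, 1.2, 6.0]
grip_width: 0.543
grasp_force: 26.9
```

send_rows:
  commands: [0, 0, 0, -1, 0, 4, 40, 0, 0, 0, -4, -1, 10, 40, 0, 0, 0, -15, -3, 15, 40, 0, 0, 0, -35, -7, 15, 40, 0, 0, 0, -55, -10, 15, 40, 0, 0, 0, -69, -13, 15, 40, 0, 0, 0, -69, -13, 8, 40, 0, 0, 0, -69, -13, 3, 40, 0, 0, 0, -69, -13, 1, 40, 0, 0, 0, -69, -13, -1, 40, 0, 0, 0, -69, -13, -1, 40]

```text
clock: 5.25
tcp_pos: [0.5115, 0.2662, 0.0115]
tool_rot: [-0.091, 0.996, 0.0, 0.001]
wrist_force: [-7.1, -4.1, 18.7]
grip_width: 0.546
grasp_force: 28.4
```

send_rows:
  commands: [0, 0, 0, 0, 0, 1, 56, 0, 0, 0, 0, 0, 1, 62, 0, 0, 0, 0, 0, 1, 62, 0, 0, 0, 0, 0, 20, 62, 0, 0, 0, 0, 0, 70, 62, 0, 0, 0, 0, 0, 120, 62, 0, 0, 0, 0, 0, 140, 62, 0, 0, 0, 0, 0, 140, 62]

```text
clock: 6.25
tcp_pos: [0.5119, 0.2667, 0.1508]
tool_rot: [-0.091, 0.996, 0.001, 0.002]
wrist_force: [0.4, -0.5, 0.1]
grip_width: 0.722
grasp_force: 0.0
```

```bash
python3 - <<'E'
from h import *
s=env.get_state();print(s["clock"],s["tcp_pos"],s["tool_rot"],s["joint_positions"])
p,d,c=grab("wrist"); W=cloud(d,c);save("w2.png",p); np.savez("w2.npz",p=p,W=W)
wh=p.min(-1)>110
reg=((.44,.21),(.57,.32))
print("upright top",rect(W,*reg,.042,.0495,wh)); print("foot",rect(W,*reg,.0055,.0105,wh)); 
p,d,c=grab("top"); W=cloud(d,c);wh=p.min(-1)>110
print("T upright top",rect(W,*reg,.042,.0495,wh)); print("foot",rect(W,*reg,.0055,.0105,wh)); 
E
```

```text
6.25 [0.5119476  0.26671674 0.15078192] [-9.09724773e-02  9.95852046e-01  6.17533684e-04  1.52637169e-03] [ 4.80301921e-01  2.32247283e-01 -8.73618237e-02  1.24789414e+00
 -1.56692868e-05  2.98104791e-01]
upright top (898, array([518.5, 266.4]), array([12.9, 46.4]), 10.4, 0.0464)
foot (2044, array([494.4, 262.3]), array([37.5, 46.8]), 9.9, 0.0085)
T upright top None
foot (142, array([494.4, 263.2]), array([36.1, 47. ]), 10.9, 0.0079)
```

View pics/w2.png

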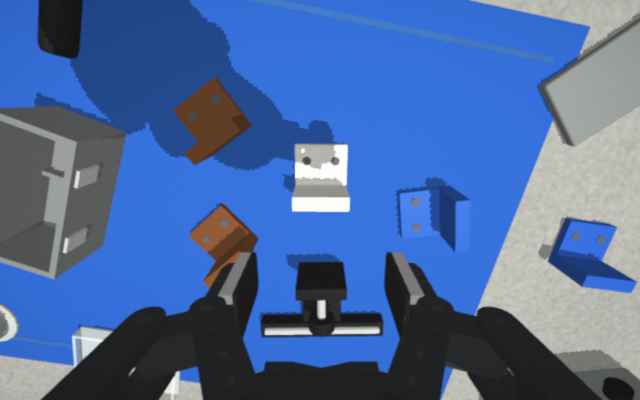

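The elbow stands free on the bench at (322,190), well clear of the fence, and nothing else has moved. Now I'll turn 90° and take it by the flat faces of its upright.

send_rows:
  commands: [0, 0, -1.571, 6.5, -0.3, 0, 40, 0, 0, -1.571, 6.5, -0.3, 0, 40, 0, 0, -1.571, 6.5, -0.3, 0, 40, 0, 0, -1.571, 6.5, -0.3, -20, 40, 0, 0, -1.571, 6.5, -0.3, -30, 40, 0, 0, -1.571, 6.5, -0.3, -40, 40, 0, 0, -1.571, 6.5, -0.3, -50, 40, 0, 0, -1.571, 6.5, -0.3, -60, 40, 0, 0, -1.571, 6.5, -0.3, -70, 40, 0, 0, -1.571, 6.5, -0.3, -70, 40]

```text
clock: 7.6
tcp_pos: [0.5159, 0.2651, 0.0766]
tool_rot: [0.64, 0.769, -0.002, -0.001]
wrist_force: [0.4, 0.2, 0.5]
grip_width: 0.472
grasp_force: 0.0
```

send_rows:
  commands: [0, 0, 0, 0, 0, -30, 40, 0, 0, 0, 0, 0, -50, 40, 0, 0, 0, 0, 0, -63, 40, 0, 0, 0, 0, 0, -63, 40, 0, 0, 0, 0, 0, -63, 20, 0, 0, 0, 0, 0, -63, 5, 0, 0, 0, 0, 0, -63, 5, 0, 0, 0, 0, 0, -63, 5]
  squeeze: 40

```text
clock: 8.6
tcp_pos: [0.518, 0.2662, 0.0173]
tool_rot: [0.64, 0.768, 0.001, 0.0]
wrist_force: [0.3, -0.4, 4.3]
grip_width: 0.132
grasp_force: 44.4
```

send_rows:
  commands: [0, 0, 0, 0, 0, 20, 5, 0, 0, 0, 0, 0, 60, 5, 0, 0, -0.1, 2, -20, 95, 5, 0, 0, -0.2, 10, -70, 95, 5, 0, 0, -0.3, 16, -120, 95, 5, 0, 0, -0.381, 20, -170, 95, 5, 0, 0, -0.381, 22, -205, 95, 5, 0, 0, -0.381, 22, -220.5, 95, 5, 0, 0, -0.381, 22, -220.5, 95, 5, 0, 0, -0.381, 22, -220.5, 95, 5]

```text
clock: 9.85
tcp_pos: [0.5394, 0.0463, 0.1112]
tool_rot: [0.774, 0.634, 0.0, -0.0]
wrist_force: [0.1, 0.4, -0.7]
grip_width: 0.133
grasp_force: 43.5
```

```bash
cat >> h.py <<'E'
def yaw():
    q=env.get_state()["tool_rot"]; return np.degrees(2*np.arctan2(q[1],q[0]))-90
E
python3 - <<'E'
from h import *
s=env.get_state();print(s["clock"],s["tcp_pos"],yaw(),s["joint_positions"])
p,d,c=grab("wrist"); W=cloud(d,c); np.savez("w3.npz",p=p,W=W)
q,d2,c2=grab("top"); W2=cloud(d2,c2); np.savez("t3.npz",p=q,W=W2)
q3,d3,c3=grab("side"); W3=cloud(d3,c3); np.savez("s3.npz",p=q3,W=W3)
save("w3.png",np.vstack([p,np.hstack([cv2.resize(q[150:250,260:360],(200,200)),cv2.resize(q3[160:240,260:360],(250,200)),np.zeros((200,190,3),np.uint8)])]))
E
```

```text
9.85 [0.53936808 0.04632541 0.11118198] -11.34993798409785 [ 8.54349816e-02  1.83166728e-01 -2.36485857e-01  1.15130226e+00
  4.45274453e-04  1.85432506e+00]
```

View pics/w3.png

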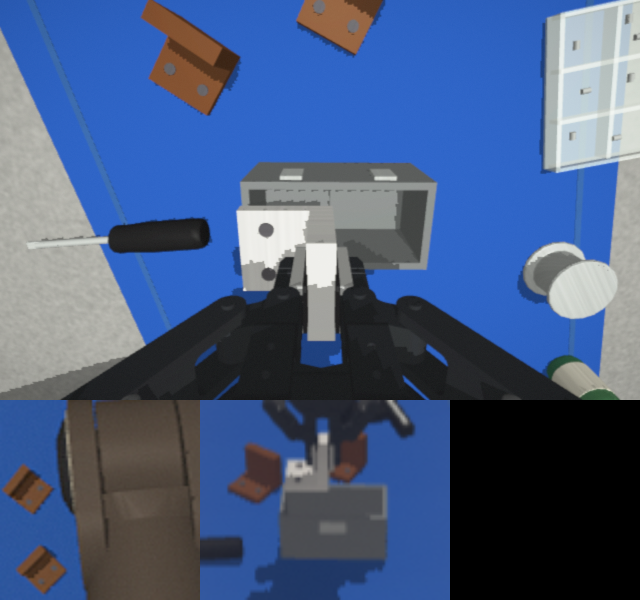

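The wrist view shows the elbow held upright with its foot at (270,245), over the front bay of the case (rim from (240,180) to (435,270)). I'll measure both in the case frame.

```bash
cat >> h.py <<'E'
C=np.array([.5515,.0435]);CY=np.radians(-11.4)
def tocase(W):
    d=W[...,:2]-C; c,s=np.cos(CY),np.sin(CY)
    return np.stack([d[...,0]*c+d[...,1]*s,-d[...,0]*s+d[...,1]*c,W[...,2]],-1)*1000
def ext(Q,m):
    q=Q[m]; q=q[np.isfinite(q).all(1)]
    if len(q)<8:return len(q)
    return len(q),np.round(np.percentile(q,[1,50,99],axis=0),1).tolist()
def case(Q):
    x,y,z=Q[...,0],Q[...,1],Q[...,2]; r=abs(z-63)<2
    out={}
    for n,m,a in(("rear",r&(x>45)&(x<70)&(abs(y)<20),0),("front",r&(x<-45)&(x>-70)&(abs(y)<20),0),
               ("left",r&(y>15)&(y<40)&(abs(x)<50),1),("right",r&(y<-15)&(y>-40)&(abs(x)<50),1)):
        q=Q[m]
        if len(q)<20: out[n]=len(q);continue
        sl=np.degrees(np.arctan(np.polyfit(q[:,1-a],q[:,a],1)[0]))
        out[n]=(len(q),np.round(np.percentile(q[:,a],[2,50,98]),1).tolist(),round(sl,2))
    return out
E
python3 - <<'E'
from h import *
for n in("w3","t3","s3"):
    z=np.load(n+".npz");p,W=z["p"],z["W"];Q=tocase(W);wh=p.min(-1)>110
    x,y,zz=Q[...,0],Q[...,1],Q[...,2]; b=(abs(x)<80)&(abs(y)<50)
    print(n,case(Q))
    f=b&(abs(zz-103)<4)&wh&(x<-20);print("foot",ext(Q,f)); q=Q[f]
    if len(q)>8: r=cv2.minAreaRect(q[:,:2].astype(np.float32));print(r)
    print("upr",ext(Q,b&(abs(zz-141)<3)))
z=np.load("w1.npz");print("w1",case(tocase(z["W"])));print("top0",case(tocase(np.load("top0.npz")["W"])))
print("w2",case(tocase(np.load("w2.npz")["W"])))
E
```

```text
w3 {'rear': (507, [55.2, 57.6, 60.4], np.float64(0.2)), 'front': (79, [-61.4, -58.6, -56.2], np.float64(5.05)), 'left': (1387, [24.9, 27.6, 29.9], np.float64(-0.19)), 'right': (413, [-31.6, -28.3, -26.1], np.float64(-0.59))}
foot (3949, [[-53.7, -21.0, 100.0], [-40.8, 8.3, 102.5], [-20.5, 25.1, 103.8]])
((-37.28990173339844, 1.5511970520019531), (48.094871520996094, 34.513328552246094), 89.9415512084961)
upr (3300, [[-28.4, -21.3, 138.3], [-10.7, 7.0, 140.4], [6.6, 25.1, 143.5]])
t3 {'rear': 0, 'front': 0, 'left': 0, 'right': 0}
foot 0
upr 0
s3 {'rear': 11, 'front': 10, 'left': (28, [20.4, 27.0, 31.0], np.float64(1.89)), 'right': (52, [-34.6, -31.2, -25.3], np.float64(-0.11))}
foot (116, [[-54.4, -24.7, 99.5], [-39.0, -1.2, 103.1], [-20.7, 27.3, 106.6]])
((-37.458656311035156, 1.7146167755126953), (33.92652893066406, 54.05644226074219), 3.8422818183898926)
upr (60, [[-30.1, -23.1, 138.3], [-11.8, -7.2, 140.7], [5.8, 21.8, 143.7]])
w1 {'rear': (187, [55.5, 57.7, 61.0], np.float64(0.11)), 'front': (210, [-61.3, -58.7, -56.2], np.float64(0.54)), 'left': (504, [24.4, 27.6, 30.0], np.float64(-0.21)), 'right': (570, [-31.8, -28.2, -25.6], np.float64(-0.24))}
top0 {'rear': (26, [55.8, 58.1, 60.6], np.float64(1.11)), 'front': 18, 'left': (53, [25.7, 28.0, 30.6], np.float64(0.12)), 'right': (50, [-30.4, -27.8, -25.4], np.float64(-0.53))}
w2 {'rear': (325, [54.9, 57.3, 60.9], np.float64(0.34)), 'front': (482, [-61.6, -59.1, -56.0], np.float64(0.44)), 'left': (1024, [24.5, 27.8, 30.3], np.float64(-0.23)), 'right': 0}
```

send_rows:
  commands: [0, 0, -0.003, -1.1, -1.9, -10, 5, 0, 0, -0.003, -1.1, -1.9, -24, 5, 0, 0, -0.003, -1.1, -1.9, -24, 5, 0, 0, -0.003, -1.1, -1.9, -24, 5]

```text
clock: 10.5
tcp_pos: [0.5382, 0.0435, 0.0871]
tool_rot: [0.775, 0.632, -0.0, -0.0]
wrist_force: [0.6, -0.2, -0.7]
grip_width: 0.13
grasp_force: 43.5
```

```bash
python3 - <<'E'
from h import *
s=env.get_state();print(s["clock"],s["tcp_pos"],yaw())
p,d,c=grab("wrist"); W=cloud(d,c); np.savez("w4.npz",p=p,W=W)
Q=tocase(W);wh=p.min(-1)>110
x,y,zz=Q[...,0],Q[...,1],Q[...,2]; b=(abs(x)<80)&(abs(y)<50)
print(case(Q)); f=b&(abs(zz-78)<4)&wh&(x<-20);print("foot",ext(Q,f),cv2.minAreaRect(Q[f][:,:2].astype(np.float32)))
save("w4.png",p[100:350,180:480],2.5)
E
```

```text
10.5 [0.53818406 0.04347407 0.08706572] -11.57718575364784
{'rear': (658, [55.1, 57.5, 60.5], np.float64(0.25)), 'front': (304, [-61.5, -60.2, -57.9], np.float64(0.93)), 'left': (1814, [24.8, 27.5, 29.9], np.float64(-0.21)), 'right': (556, [-31.6, -28.2, -26.0], np.float64(-0.69))}
foot (4034, [[-54.4, -24.1, 75.1], [-41.2, 5.6, 78.3], [-20.6, 22.1, 79.7]]) ((-37.50880813598633, -1.446420669555664), (47.843833923339844, 34.67060470581055), 89.4764633178711)
```

View pics/w4.png

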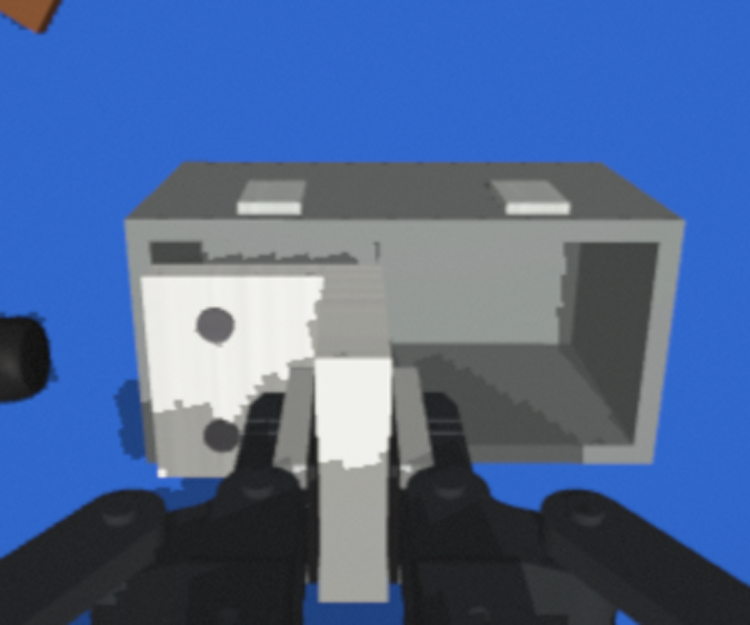

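The foot sits just inside the rim outline, with the toe at crop (145,380) and its near edge at (180,475). It needs only a tiny correction before lowering.

send_rows:
  commands: [0, 0, 0.004, -0.2, 0.65, 0, 5, 0, 0, 0.004, -0.2, 0.65, -4, 5, 0, 0, 0.004, -0.2, 0.65, -8, 5, 0, 0, 0.004, -0.2, 0.65, -14, 5, 0, 0, 0.004, -0.2, 0.65, -20, 5, 0, 0, 0.004, -0.2, 0.65, -28, 5, 0, 0, 0.004, -0.2, 0.65, -36, 5, 0, 0, 0.004, -0.2, 0.65, -40, 5]

```text
clock: 11.55
tcp_pos: [0.5377, 0.0441, 0.0465]
tool_rot: [0.774, 0.634, -0.0, -0.0]
wrist_force: [-0.7, 0.1, -0.8]
grip_width: 0.134
grasp_force: 43.5
```

send_rows:
  commands: [0, 0, 0, 0, 0, -6, 5, 0, 0, 0, 0, 0, -12, 5, 0, 0, 0, 0, 0, -17, 5, 0, 0, 0, 0, 0, -21, 5, 0, 0, 0, 0, 0, -23.5, 5, 0, 0, 0, 0, 0, -25, 5, 0, 0, 0, 0, 0, -25, 5]

```text
clock: 12.42
tcp_pos: [0.5382, 0.0441, 0.0224]
tool_rot: [0.774, 0.634, 0.0, 0.0]
wrist_force: [-0.7, 0.6, -0.2]
grip_width: 0.135
grasp_force: 43.5
```

send_rows:
  commands: [0, 0, 0, 0, 0, -1, 5, 0, 0, 0, 0, 0, -1.5, 5, 0, 0, 0, 0, 0, -1.5, 5]

```text
clock: 12.8
tcp_pos: [0.5383, 0.0441, 0.0222]
tool_rot: [0.774, 0.634, 0.0, 0.0]
wrist_force: [-4.9, -1.5, 9.6]
grip_width: 0.13
grasp_force: 45.2
```

send_rows:
  commands: [0, 0, 0, 0, 0, 1.5, 20, 0, 0, 0, 0, 0, 1.5, 28, 0, 0, 0, 0, 0, 1.5, 28, 0, 0, 0, 0, 0, 30, 28, 0, 0, 0, 0, 0, 80, 28, 0, 0, 0.1, -5, -30, 130, 35, 0, 0, 0.3, -30, -90, 140, 40, 0, 0, 0.325, -50, -150, 140, 40, 0, 0, 0.325, -58, -210, 140, 40, 0, 0, 0.325, -58, -260, 140, 40, 0, 0, 0.325, -58, -284, 140, 40, 0, 0, 0.325, -58, -284, 140, 40]

```text
clock: 14.3
tcp_pos: [0.4798, -0.2414, 0.1603]
tool_rot: [0.662, 0.75, -0.0, -0.0]
wrist_force: [-0.1, 0.9, 0.3]
grip_width: 0.47
grasp_force: 0.0
```

```bash
python3 - <<'E'
from h import *
s=env.get_state();print(s["clock"],s["tcp_pos"],yaw())
p,d,c=grab("wrist"); W=cloud(d,c); np.savez("w5.npz",p=p,W=W)
wh=p.min(-1)>90
reg=((.43,-.3),(.53,-.17))
print("post",rect(W,*reg,.072,.080),"step",rect(W,*reg,.035,.041,wh))
q,d2,c2=grab("top"); W2=cloud(d2,c2);np.savez("t5.npz",p=q,W=W2);Q=tocase(W2);x,y,z=Q[...,0],Q[...,1],Q[...,2]
b=(abs(x)<53)&(abs(y)<24)
print("upr",ext(Q,b&(abs(z-51)<3)),"foot",ext(Q,b&(abs(z-13)<3)&(x<-15)),case(Q))
save("w5.png",np.hstack([p[50:400,160:480],cv2.resize(q[160:240,290:350],(262,350))]),1.3)
E
```

```text
14.3 [ 0.47981678 -0.24138006  0.16031127] 7.098206483652206
post (1110, array([ 480.4, -240.6]), array([13.6, 47.6]), 6.7, 0.0765) step (1045, array([ 489.4, -239.4]), array([31.6, 47. ]), 7.3, 0.0385)
upr (67, [[-17.3, -23.1, 48.1], [-11.6, -0.9, 51.3], [-5.6, 22.3, 53.5]]) foot (178, [[-52.7, -23.3, 10.2], [-35.7, -0.9, 13.2], [-17.6, 22.4, 15.5]]) {'rear': 18, 'front': (20, [-61.2, -58.7, -56.2], np.float64(0.89)), 'left': (41, [25.8, 27.8, 30.5], np.float64(-0.25)), 'right': (43, [-30.2, -27.9, -25.5], np.float64(-0.43))}
```

View pics/w5.png

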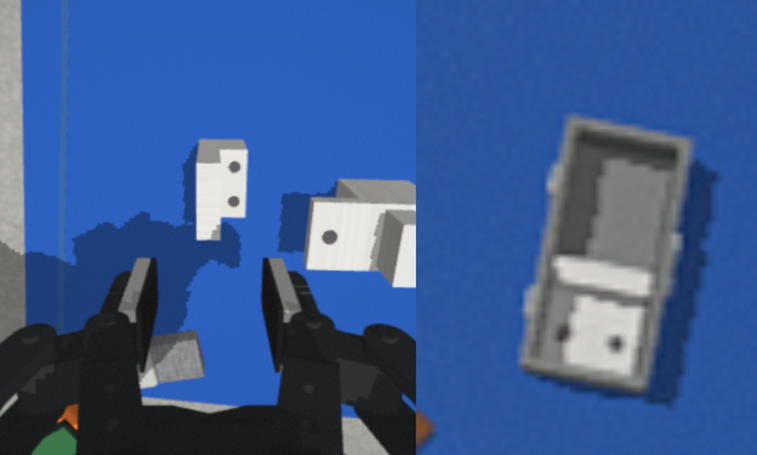

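The right half shows the elbow home in the front bay: upright at (605,275), foot at (605,335). The left half shows the step block standing at (222,190), post on its left. Next I'll grasp the post.

send_rows:
  commands: [0, 0, 0, 0.6, 0.8, -50, 40, 0, 0, 0, 0.6, 0.8, -85, 40, 0, 0, 0, 0.6, 0.8, -107, 40, 0, 0, 0, 0.6, 0.8, -107, 40, 0, 0, 0, 0.6, 0.8, -107, 20, 0, 0, 0, 0.6, 0.8, -107, 5, 0, 0, 0, 0.6, 0.8, -107, 5, 0, 0, 0, 0.6, 0.8, -107, 5]
  squeeze: 60

```text
clock: 15.4
tcp_pos: [0.4812, -0.2391, 0.0548]
tool_rot: [0.661, 0.751, 0.0, 0.001]
wrist_force: [-1.1, 0.8, 6.4]
grip_width: 0.148
grasp_force: 63.3
```

send_rows:
  commands: [0, 0, 0, 0, 0, 25, 5, 0, 0, 0, 0, 0, 70, 5, 0, 0, -0.05, 2, 30, 90, 5, 0, 0, -0.15, 6, 80, 90, 5, 0, 0, -0.25, 12, 130, 90, 5, 0, 0, -0.326, 18, 180, 90, 5, 0, 0, -0.326, 22, 230, 90, 5, 0, 0, -0.326, 25.5, 270, 90, 5, 0, 0, -0.326, 25.5, 292, 90, 5, 0, 0, -0.326, 25.5, 292, 90, 5, 0, 0, -0.326, 25.5, 292, 84, 5, 0, 0, -0.326, 25.5, 292, 84, 5]

```text
clock: 16.9
tcp_pos: [0.5057, 0.052, 0.1369]
tool_rot: [0.774, 0.633, -0.001, -0.0]
wrist_force: [-0.0, 0.1, -2.8]
grip_width: 0.143
grasp_force: 62.2
```

```bash
python3 - <<'E'
from h import *
s=env.get_state();print(s["clock"],s["tcp_pos"],yaw())
p,d,c=grab("wrist"); W=cloud(d,c); np.savez("w6.npz",p=p,W=W)
Q=tocase(W)
x,y,zz=Q[...,0],Q[...,1],Q[...,2]; b=(abs(x)<80)&(abs(y)<50)
print(case(Q))
for lo,hi in((112,130),(150,166)):
    f=b&(zz>lo)&(zz<hi)&(p.min(-1)>90)&(x>-65)&(x<-10);print(ext(Q,f),cv2.minAreaRect(Q[f][:,:2].astype(np.float32)))
print("left face",ext(Q,b&(zz>90)&(zz<118)&(p.min(-1)>60)&(x<-10)))
save("w6.png",p[80:380,160:480],2)
E
```

```text
16.9 [0.50570719 0.0520083  0.13694722] -11.477467449005204
{'rear': (436, [55.0, 57.3, 60.4], np.float64(0.24)), 'front': (358, [-61.4, -59.0, -56.6], np.float64(-0.02)), 'left': (1093, [24.9, 27.4, 29.8], np.float64(-0.18)), 'right': (611, [-31.6, -28.3, -26.0], np.float64(-0.73))}
(1771, [[-51.6, -6.6, 112.8], [-29.7, 14.3, 120.6], [-20.7, 22.0, 129.0]]) ((-36.593719482421875, 6.451949119567871), (31.670759201049805, 32.214725494384766), 89.5757064819336)
(3508, [[-57.0, -24.6, 150.8], [-44.8, 6.5, 158.7], [-32.7, 21.9, 164.9]]) ((-42.89661407470703, -1.2585334777832031), (25.59288787841797, 48.82501220703125), 9.734360694885254)
left face (833, [[-52.4, 21.1, 90.4], [-36.7, 21.6, 105.6], [-21.0, 22.1, 117.8]])
```

View pics/w6.png

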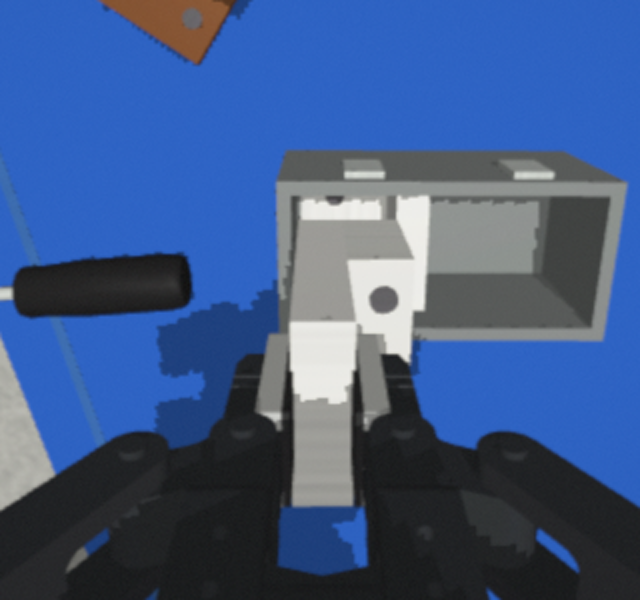

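The step block hangs over the front bay, with its post at (325,300) and the rear step towards the upright. A +1.3 mm y correction, then I lower it to just above the rim and check again.

send_rows:
  commands: [0, 0, -0.002, 0.3, 1.3, -8, 5, 0, 0, -0.002, 0.3, 1.3, -15, 5, 0, 0, -0.002, 0.3, 1.3, -15, 5]

```text
clock: 17.32
tcp_pos: [0.5059, 0.0541, 0.1219]
tool_rot: [0.775, 0.633, -0.001, -0.0]
wrist_force: [0.5, 0.7, -2.4]
grip_width: 0.145
grasp_force: 62.1
```

```bash
python3 - <<'E'
from h import *
s=env.get_state();print(s["clock"],s["tcp_pos"],yaw())
p,d,c=grab("wrist"); W=cloud(d,c)
Q=tocase(W)
x,y,zz=Q[...,0],Q[...,1],Q[...,2]; b=(abs(x)<80)&(abs(y)<50)
print(case(Q))
f=b&(zz>76)&(zz<103)&(p.min(-1)>60)&(x<-10)&(y>15);print("left face",ext(Q,f))
q=Q[f];q=q[(q[:,0]>-50)&(q[:,0]<-23)];print("slopes",np.linalg.lstsq(np.c_[q[:,0],q[:,2],np.ones(len(q))],q[:,1],rcond=None)[0])
print("upr top",ext(Q,b&(abs(zz-51)<2.5)&(x>-22)&(x<0)))
E
```

```text
17.325 [0.50591818 0.05406138 0.12185491] -11.528190448006185
{'rear': (496, [55.0, 57.3, 60.4], np.float64(0.22)), 'front': (392, [-61.4, -59.0, -56.5], np.float64(0.92)), 'left': (1287, [24.7, 27.4, 29.9], np.float64(-0.23)), 'right': (736, [-31.6, -28.4, -26.0], np.float64(-0.29))}
left face (810, [[-52.6, 23.2, 76.3], [-36.7, 23.6, 91.0], [-21.2, 24.1, 102.7]])
slopes [-3.66752270e-03 -7.56137212e-04  2.35808148e+01]
upr top (807, [[-18.8, -26.7, 49.5], [-9.7, 4.0, 51.5], [-1.0, 29.8, 53.2]])
```

send_rows:
  commands: [0, 0, 0, -0.1, -0.6, -2, 5, 0, 0, 0, -0.1, -0.6, -4, 5, 0, 0, 0, -0.1, -0.6, -8, 5, 0, 0, 0, -0.1, -0.6, -14, 5, 0, 0, 0, -0.1, -0.6, -21, 5, 0, 0, 0, -0.1, -0.6, -28, 5, 0, 0, 0, -0.1, -0.6, -36, 5, 0, 0, 0, -0.1, -0.6, -40, 5]

```text
clock: 18.38
tcp_pos: [0.5061, 0.0536, 0.082]
tool_rot: [0.774, 0.633, -0.0, -0.0]
wrist_force: [-0.3, 0.2, -1.7]
grip_width: 0.148
grasp_force: 62.1
```

send_rows:
  commands: [0, 0, 0, 0, 0, -4, 5, 0, 0, 0, 0, 0, -8, 5, 0, 0, 0, 0, 0, -11, 5, 0, 0, 0, 0, 0, -13, 5, 0, 0, 0, 0, 0, -14.5, 5, 0, 0, 0, 0, 0, -14.5, 5]

```text
clock: 19.12
tcp_pos: [0.5064, 0.0537, 0.0683]
tool_rot: [0.774, 0.633, -0.0, -0.0]
wrist_force: [0.4, 0.0, -1.8]
grip_width: 0.149
grasp_force: 62.1
```

send_rows:
  commands: [0, 0, 0, 0, 0, -1, 5, 0, 0, 0, 0, 0, -1.5, 5, 0, 0, 0, 0, 0, -1.5, 5]

```text
clock: 19.5
tcp_pos: [0.5066, 0.0538, 0.0679]
tool_rot: [0.774, 0.633, 0.0, 0.0]
wrist_force: [-3.0, 0.7, 4.3]
grip_width: 0.151
grasp_force: 63.2
```

send_rows:
  commands: [0, 0, 0, 0, 0, 1, 22, 0, 0, 0, 0, 0, 1, 30, 0, 0, 0, 0, 0, 1, 30, 0, 0, 0, 0, 0, 40, 30, 0, 0, 0, 5, -10, 90, 35, 0, 0, 0.1, 25, -60, 112, 40, 0, 0, 0.2, 45, -115, 112, 45, 0, 0, 0.3, 65, -170, 112, 45, 0, 0, 0.305, 80, -225, 112, 45, 0, 0, 0.305, 93, -280, 112, 45, 0, 0, 0.305, 96.5, -309, 112, 45, 0, 0, 0.305, 96.5, -309, 112, 45]

```text
clock: 21.0
tcp_pos: [0.6028, -0.2576, 0.1778]
tool_rot: [0.671, 0.742, -0.0, -0.0]
wrist_force: [0.2, 0.0, 0.6]
grip_width: 0.527
grasp_force: 0.0
```

```bash
python3 - <<'E'
from h import *
s=env.get_state();print(s["clock"],s["tcp_pos"],yaw())
p,d,c=grab("wrist"); W=cloud(d,c); np.savez("w7.npz",p=p,W=W)
reg=((.5,-.32),(.66,-.19))
print("lug",rect(W,*reg,.080,.088),"top",rect(W,*reg,.055,.061,p.min(-1)>90))
q,d2,c2=grab("top"); W2=cloud(d2,c2);np.savez("t7.npz",p=q,W=W2);Q=tocase(W2);x,y,z=Q[...,0],Q[...,1],Q[...,2]
b=(abs(x)<56)&(abs(y)<26)
print("post",ext(Q,b&(abs(z-89)<3)),"step",ext(Q,b&(abs(z-51)<3)))
save("w7.png",np.hstack([p[50:400,160:480],cv2.resize(q[160:240,290:350],(262,350))]),1.3)
E
```

```text
21.0 [ 0.60282059 -0.25759087  0.17779174] 5.7750285179132135
lug (1142, array([ 602.9, -256. ]), array([17.9, 40.2]), 5.1, 0.0845) top (4161, array([ 590.8, -257.8]), array([85.2, 47.9]), 5.4, 0.0586)
post (87, [[-51.9, -21.7, 86.2], [-45.2, -0.4, 88.9], [-38.2, 23.9, 91.9]]) step (160, [[-41.4, -25.5, 48.4], [-21.1, 0.9, 50.9], [55.4, 24.5, 53.7]])
```

View pics/w7.png

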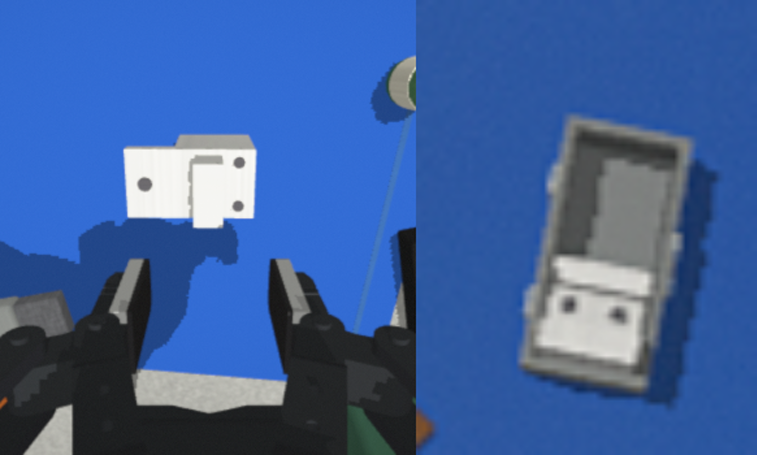

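The step block is seated in the case at (595,330), its post at 89 mm as it should be. The hook stands at (190,180) with its lug at (207,192); I'll grasp the lug next.

send_rows:
  commands: [0, 0, -0.009, 0.1, 1.6, -50, 45, 0, 0, -0.009, 0.1, 1.6, -95, 45, 0, 0, -0.009, 0.1, 1.6, -116.5, 45, 0, 0, -0.009, 0.1, 1.6, -116.5, 45, 0, 0, -0.009, 0.1, 1.6, -116.5, 25, 0, 0, -0.009, 0.1, 1.6, -116.5, 8, 0, 0, -0.009, 0.1, 1.6, -116.5, 8, 0, 0, -0.009, 0.1, 1.6, -116.5, 8]
  squeeze: 90

```text
clock: 22.1
tcp_pos: [0.6037, -0.2538, 0.0641]
tool_rot: [0.673, 0.74, 0.001, 0.001]
wrist_force: [-2.1, 1.8, 7.5]
grip_width: 0.184
grasp_force: 91.0
```

send_rows:
  commands: [0, 0, 0, 0, 0, 20, 8, 0, 0, 0, 0, 0, 55, 8, 0, 0, -0.03, -2, 20, 80, 8, 0, 0, -0.09, -6, 60, 80, 8, 0, 0, -0.15, -10, 110, 80, 8, 0, 0, -0.21, -16, 160, 80, 8, 0, 0, -0.27, -22, 210, 80, 8, 0, 0, -0.297, -26, 250, 80, 8, 0, 0, -0.297, -29, 280, 80, 8, 0, 0, -0.297, -29, 294, 80, 8, 0, 0, -0.297, -29, 294, 80, 8, 0, 0, -0.297, -29, 294, 80, 8]

```text
clock: 23.6
tcp_pos: [0.5742, 0.0393, 0.1421]
tool_rot: [0.775, 0.632, -0.0, 0.0]
wrist_force: [0.1, -1.0, -3.6]
grip_width: 0.187
grasp_force: 89.6
```

```bash
cat > m.py <<'E'
from h import *
s=env.get_state();print(s["clock"],s["tcp_pos"],yaw()); b0=s["tcp_pos"][2]*1000-64.1
p,d,c=grab("wrist"); W=cloud(d,c); np.savez("w8.npz",p=p,W=W)
Q=tocase(W);x,y,zz=Q[...,0],Q[...,1],Q[...,2]; b=(abs(x)<80)&(abs(y)<50)&(p.min(-1)>60)
print(case(Q))
f=b&(zz>max(b0+2,70))&(zz<b0+55)&(y>15);print("left face",ext(Q,f),"body",ext(Q,f&(zz<b0+45)))
q=Q[f];q=q[(q[:,0]>-28)&(q[:,0]<51)];print("slopes",np.linalg.lstsq(np.c_[q[:,0],q[:,2],np.ones(len(q))],q[:,1],rcond=None)[0])
f=b&(abs(zz-b0-58)<3)&(p.min(-1)>100);print("top",ext(Q,f),cv2.minAreaRect(Q[f][:,:2].astype(np.float32)))
f=b&(abs(zz-b0-58)<3)&(p.min(-1)>100)&(abs(y-15)<5);q=Q[f];print("top z slope",np.polyfit(q[:,0],q[:,2],1))
save("w8.png",p[60:360,120:520],2)
E
python3 m.py
```

```text
23.6 [0.57417461 0.03925266 0.14214939] -11.630237455675072
{'rear': (70, [55.5, 58.7, 60.4], np.float64(-14.48)), 'front': 14, 'left': (1095, [23.5, 27.4, 29.8], np.float64(0.24)), 'right': 0}
left face (3255, [[-51.0, 15.8, 80.7], [21.2, 21.6, 109.9], [53.5, 23.6, 132.8]]) body (2343, [[-51.2, 15.7, 80.6], [21.7, 21.6, 100.2], [53.3, 23.7, 122.7]])
slopes [-4.39912436e-03 -1.54852765e-04  2.17562958e+01]
top (7253, [[-29.9, -22.9, 133.8], [-5.2, 9.1, 137.3], [54.1, 22.0, 138.8]]) ((12.100379943847656, -1.7087383270263672), (85.69034576416016, 48.29475402832031), 0.14502394199371338)
top z slope [-1.86305790e-02  1.37420507e+02]
```

View pics/w8.png

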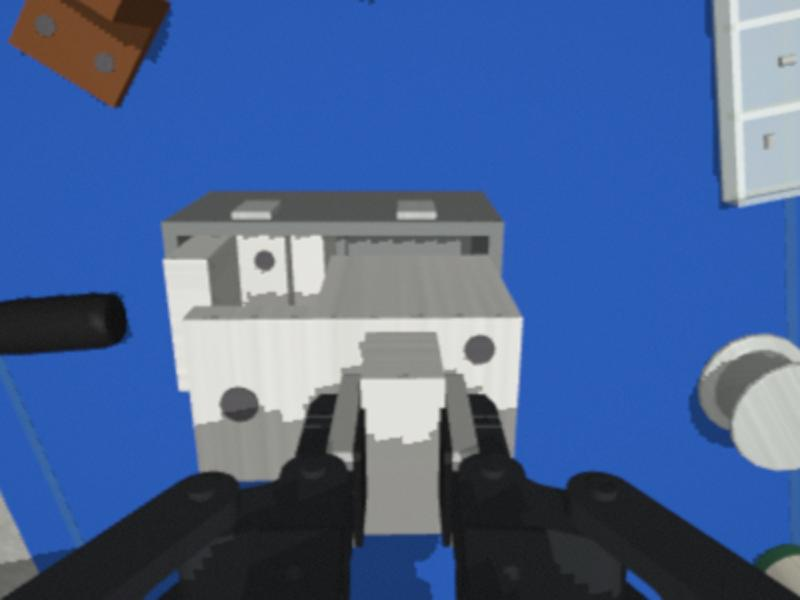

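The hook hangs over the rear bay with its arm forward and clear of the step's post at (190,300). Now small corrections, lower to just above the rim and measure again, with a tilt check and no further views.

send_rows:
  commands: [0, 0, 0, -1, 0.3, -5, 8, 0, 0, 0, -1, 0.3, -9, 8, 0, 0, 0, -1, 0.3, -9, 8, 0, 0, 0, -1, 0.3, -9, 8]

```text
clock: 24.15
tcp_pos: [0.573, 0.0404, 0.1333]
tool_rot: [0.775, 0.632, -0.0, 0.0]
wrist_force: [0.1, -0.2, -4.2]
grip_width: 0.186
grasp_force: 89.7
```

```bash
cat >> m.py <<'E'
def edge(lo,hi,side):
    f=b&(zz>lo)&(zz<hi)&(abs(y-22.5)<2.5)
    q=Q[f]; return len(q),np.round(np.percentile(q[:,0],[1,3,97,99]),1)
for k in range(4,56,8): print(k,edge(b0+k,b0+k+6,1))
r=(abs(zz-63)<2.5)&(y>25)&(y<30)&(abs(x)<55);print("rim z slope",np.polyfit(x[r],zz[r],1))
E
python3 m.py
```

```text
24.15 [0.57303393 0.04042201 0.13329025] -11.583661551381908
{'rear': (82, [55.6, 58.5, 60.5], np.float64(-10.56)), 'front': 14, 'left': (1171, [23.4, 27.4, 29.9], np.float64(0.11)), 'right': 0}
left face (3419, [[-51.2, 15.9, 71.8], [18.0, 22.6, 99.5], [52.0, 23.7, 123.9]]) body (2511, [[-51.4, 15.7, 71.6], [18.1, 22.6, 90.3], [51.9, 23.8, 113.8]])
slopes [-2.93107125e-03 -1.24993570e-03  2.27622010e+01]
top (7283, [[-31.3, -21.9, 124.8], [-6.6, 10.0, 128.4], [52.7, 22.9, 130.0]]) ((10.726078033447266, -0.8537044525146484), (48.150325775146484, 85.33627319335938), 89.80491638183594)
top z slope [-1.77902507e-02  1.28510317e+02]
4 (277, array([-51.3, -49.4,  49.8,  51. ]))
12 (301, array([-51.2, -49.5,  50.4,  51.7]))
20 (374, array([-51.4, -50. ,  49.8,  51.6]))
28 (293, array([ 0.3,  1.3, 50.7, 51.9]))
36 (333, array([ 0.4,  1.6, 51.2, 52.2]))
44 (410, array([-26.2, -15.4,  51.5,  52.5]))
52 (765, array([-30.8, -29. ,  51.4,  52.8]))
rim z slope [5.21946281e-04 6.33612424e+01]
```

send_rows:
  commands: [-0.0036, -0.0176, 0, 0.7, 0, 0, 8, -0.0036, -0.0176, 0, 0.7, 0, -1, 8, -0.0036, -0.0176, 0, 0.7, 0, -1, 8]

```text
clock: 24.58
tcp_pos: [0.5736, 0.0406, 0.1323]
tool_rot: [0.775, 0.632, 0.006, 0.007]
wrist_force: [-0.4, 0.5, -3.6]
grip_width: 0.19
grasp_force: 89.7
```

```bash
python3 m.py
```

```text
24.575 [0.57357408 0.04060588 0.13233751] -11.566777896674054
{'rear': (49, [55.7, 58.8, 60.3], np.float64(-18.13)), 'front': 17, 'left': (1194, [23.3, 27.4, 29.9], np.float64(0.47)), 'right': 0}
left face (3463, [[-51.3, 15.7, 70.9], [18.2, 22.8, 98.5], [53.1, 23.8, 122.9]]) body (2535, [[-51.5, 15.5, 70.8], [18.7, 22.8, 90.0], [53.1, 23.8, 112.7]])
slopes [-2.74739275e-03 -5.29437038e-04  2.29545605e+01]
top (7308, [[-30.7, -21.8, 123.8], [-6.0, 10.1, 127.1], [53.3, 23.2, 128.5]]) ((11.17866325378418, -0.4193611145019531), (85.65654754638672, 47.832149505615234), 0.034371908754110336)
top z slope [-2.47889766e-04  1.27148301e+02]
4 (293, array([-51.5, -49.6,  51.2,  52.3]))
12 (315, array([-51.4, -50. ,  51.4,  52.9]))
20 (396, array([-51.7, -51.1,  51.2,  52.9]))
28 (305, array([ 1.5,  2.6, 52.2, 53. ]))
36 (344, array([ 1.4,  2.7, 52.2, 53.2]))
44 (429, array([-28.9, -25.1,  52.1,  53.2]))
52 (760, array([-29.9, -28.5,  51.2,  53.1]))
rim z slope [-8.36127620e-04  6.33168373e+01]
```

send_rows:
  commands: [0, 0, 0, 0.3, -0.1, -2, 8, 0, 0, 0, 0.3, -0.1, -5, 8, 0, 0, 0, 0.3, -0.1, -9, 8, 0, 0, 0, 0.3, -0.1, -14, 8, 0, 0, 0, 0.3, -0.1, -20, 8, 0, 0, 0, 0.3, -0.1, -26, 8, 0, 0, 0, 0.3, -0.1, -32, 8, 0, 0, 0, 0.3, -0.1, -38, 8, 0, 0, 0, 0.3, -0.1, -44, 8, 0, 0, 0, 0.3, -0.1, -46, 8]

```text
clock: 25.88
tcp_pos: [0.5737, 0.0404, 0.0857]
tool_rot: [0.775, 0.632, 0.005, 0.007]
wrist_force: [-0.2, 0.3, -3.7]
grip_width: 0.189
grasp_force: 89.7
```

send_rows:
  commands: [0, 0, 0, 0, 0, -4, 8, 0, 0, 0, 0, 0, -8, 8, 0, 0, 0, 0, 0, -12, 8, 0, 0, 0, 0, 0, -15, 8, 0, 0, 0, 0, 0, -17, 8, 0, 0, 0, 0, 0, -17, 8]

```text
clock: 26.62
tcp_pos: [0.5739, 0.0404, 0.0692]
tool_rot: [0.775, 0.632, 0.006, 0.007]
wrist_force: [-0.5, 0.6, -3.5]
grip_width: 0.186
grasp_force: 89.7
```

send_rows:
  commands: [0, 0, 0, 0, 0, -1, 8, 0, 0, 0, 0, 0, -2, 8, 0, 0, 0, 0, 0, -2, 8]

```text
clock: 27.0
tcp_pos: [0.5742, 0.0406, 0.0687]
tool_rot: [0.775, 0.632, 0.006, 0.007]
wrist_force: [-3.5, 0.8, 6.0]
grip_width: 0.186
grasp_force: 90.9
```

send_rows:
  commands: [0, 0, 0, 0, 0, 1.5, 26, 0, 0, 0, 0, 0, 1.5, 34, 0, 0, 0, 0, 0, 1.5, 34, 0, 0, 0, 0, 0, 30, 34, 0, 0, 0, 0, 0, 80, 34, 0, 0, 0, -40, -30, 120, 34, 0, 0, 0, -90, -60, 140, 34, 0, 0, 0, -140, -100, 150, 34, 0, 0, 0, -180, -150, 150, 34, 0, 0, 0, -200, -200, 150, 34, 0, 0, 0, -200, -200, 150, 34]

```text
clock: 28.38
tcp_pos: [0.3724, -0.1625, 0.2177]
tool_rot: [0.777, 0.629, 0.006, 0.008]
wrist_force: [0.2, 0.1, 0.3]
grip_width: 0.398
grasp_force: 0.0
```

```bash
python3 - <<'E'
from h import *
s=env.get_state();print(s["clock"],s["tcp_pos"],s["wrist_force"])
for n in("top","side","wrist"):
    p,d,c=grab(n);W=cloud(d,c);Q=tocase(W);x,y,z=Q[...,0],Q[...,1],Q[...,2];b=(abs(x)<56)&(abs(y)<25);wh=p.min(-1)>100
    print(n,"post",ext(Q,b&(abs(z-89)<4)&(x<-30)),"lug",ext(Q,b&(abs(z-89)<4)&(x>0)),"hooktop",ext(Q,b&(abs(z-63)<4)&wh&(x>-33)&(x<53)&(abs(y)<22)),"foot/elbow",ext(Q,b&(z>45)&(z<55)&(x<-28)))
    if n=="top":
        for nm,lo,hi,zl,zh in(("spool",(.66,-.12),(.78,0),.03,.04),("flux",(.68,-.24),(.80,-.12),.05,.09)):print(nm,rect(W,lo,hi,zl,zh))
        p0=np.load("top0.npz")["W"]
        for nm,(u,v,w,h) in dict(driver=(313,240,16,55),brush=(469,220,28,51),lid=(133,250,47,48),e1=(194,206,24,23),e2=(134,205,24,21),e3=(263,183,20,24),e4=(270,220,25,30)).items():
            a=np.abs(W[v:v+h,u:u+w,2]-p0[v:v+h,u:u+w,2]);print(nm,np.round(np.nanpercentile(a,[50,95]),4))
E
```

```text
28.375 [ 0.37238794 -0.16250296  0.21767043] [0.20586926 0.1280914  0.32691089]
top post (90, [[-51.9, -22.1, 85.5], [-45.5, 1.5, 89.1], [-38.2, 23.9, 92.4]]) lug (103, [[15.0, -19.0, 85.3], [23.6, 0.5, 89.1], [32.9, 19.7, 92.6]]) hooktop (357, [[-29.9, -21.7, 59.3], [0.2, 0.0, 63.2], [52.3, 21.6, 66.8]]) foot/elbow (38, [[-52.0, -21.6, 46.7], [-33.3, -0.2, 50.5], [-30.2, 23.2, 54.6]])
spool (266, array([732.3, -60. ]), array([52.4, 50.4]), 83.7, 0.0363)
flux (122, array([ 741.6, -175.1]), array([31.7, 26. ]), 44.8, 0.0627)
driver [0.002  0.0054]
brush [0.0028 0.6606]
lid [0.002  0.0058]
e1 [0.0019 0.0054]
e2 [0.002  0.0055]
e3 [0.0021 0.0062]
e4 [0.002  0.0056]
side post (51, [[-52.7, -24.8, 85.3], [-45.7, -0.8, 90.4], [-39.1, 23.7, 92.4]]) lug (60, [[15.7, -23.9, 86.0], [22.2, -3.8, 90.0], [30.7, 21.1, 92.8]]) hooktop (206, [[-30.4, -21.8, 60.1], [1.8, -2.8, 64.4], [50.4, 21.7, 66.9]]) foot/elbow (16, [[-38.9, -8.6, 50.6], [-35.8, 6.0, 52.1], [-33.0, 23.0, 53.7]])
wrist post 0 lug 0 hooktop 0 foot/elbow 0
```

All three parts are at their packed heights: post 89.1, lug 89.1 and hook top 63.2 mm. The bystanders haven't moved; the one large reading, at the brush, is the arm blocking the top camera.

```bash
python3 -c "
from bench import env
print(env.job_done())"
```

```text
the job is handed in; nothing more can be done
None
```

The elbow, stepped block and hooked block are packed home in the case in that order and released, and the job was handed in at about 28.5 s; the other things read unmoved, except that the arm partly hid the brush from the last check.

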